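# Finish the bottle wash-up under the lean-to

### The job

Finish washing up the sports bottles: slide the rinsing pan across the hob, without lifting or tipping it, off the red ring until it stands centred on the white ring, then dip the bristle head of the brush well down into the pan and lay the brush lengthwise in its blue tray. Lay every bottle standing on the mat gently on its side in the wooden drying rack, centred on its own pair of saddles, and leave the bowl with its ball, the hand gripper and the mouthguard case where they are.

Things in the scene. Friction and masses are not known exactly. Their poses are not given: they have to be found in the camera images.
- hob: Flat black glass hob top on the table, fixed, 250 mm (x) by 460 mm (y), its surface 8 mm above the table. Origin: centre, at table height. The two printed rings lie on it, 190 mm apart along its y.
- red_ring: Red circle 172 mm in diameter with a cross at its centre, printed on the hob; the pan starts on it. Origin: its centre, on the glass (z = 8 mm). It may be the left or the right ring.
- white_ring: White circle 172 mm in diameter with a cross at its centre, printed on the hob: where the pan must go. Origin: its centre, on the glass.
- pan: Open aluminium saucepan, 140 mm in diameter, 75 mm tall, walls 4 mm, floor 5 mm thick, about 0.3 to 0.5 kg, nothing in it. Origin: centre of its underside; z up; its one handle points along its -x.
- pan_rim (a point): Centre of the pan's mouth, 75 mm above its underside.
- pan_handle (a point): Where to pinch the pan's black handle: a level bar 20 mm wide, 14 mm thick, from 86 to 192 mm from the pan's axis; this point is 130 mm from the axis and 46 mm above the pan's underside.
- brush: Washing-up brush lying flat, 212 mm long, 0.09 kg: green handle bar 18 mm wide, 14 mm thick from x = -76 to +46 mm; green end block 26 mm wide, 28 mm thick at -106 to -76; white rigid bristle head 34 mm wide, 28 mm thick at +46 to +106. Origin: on its underside at mid-length; x points to the bristle head, z up. The bar's middle is 14 mm above the underside.
- brush_tip (a point): Middle of the end face of the bristle head, 106 mm along x from the brush's origin and 14 mm above its underside.
- brush_tray: Shallow open blue enamel tray for the brush, fixed, 110 mm (x) by 250 mm (y) outside, walls 3 mm thick and 13 mm high, floor 3 mm thick. Origin: centre of its underside. The brush lies in it along y, bristle head either way.
- rack: Wooden drying rack, fixed: two rails along y at x = -30 and +30 mm, each 14 mm thick, carrying three V saddles (sides at 40 degrees, 46 mm over their tips, 95 mm apart along y); saddle tips 43 mm, rail tops 18 mm above the table; open between the rails and between the saddles. Origin: centre, at table height; z up.
- lane_near (a point): Near (to the robot; y = +95 mm in the rack) pair of V saddles of the rack: the point where the axis of a lying bottle passes midway between the two saddles, 62 mm above the table. A bottle lies along the rack's x, its cap either way.
- lane_mid (a point): Middle (y = 0 in the rack) pair of V saddles of the rack: the point where the axis of a lying bottle passes midway between the two saddles, 62 mm above the table. A bottle lies along the rack's x, its cap either way.
- lane_far (a point): Far (y = -95 mm in the rack) pair of V saddles of the rack: the point where the axis of a lying bottle passes midway between the two saddles, 62 mm above the table. A bottle lies along the rack's x, its cap either way.
- bottle_blue: Blue sports bottle, standing at the start: a straight cylinder 58 mm in diameter and 108 mm tall, then a sloping shoulder and a black cap 33 mm in diameter, 140 mm tall in all, 0.10 to 0.21 kg. Origin: centre of its base; z runs along it to the cap. None if it is absent (two or three of the three bottles are present).
- bottle_red: Red sports bottle, standing at the start: a straight cylinder 58 mm in diameter and 108 mm tall, then a sloping shoulder and a black cap 33 mm in diameter, 140 mm tall in all, 0.10 to 0.21 kg. Origin: centre of its base; z runs along it to the cap. None if it is absent (two or three of the three bottles are present).
- bottle_steel: Bare aluminium sports bottle, standing at the start: a straight cylinder 58 mm in diameter and 108 mm tall, then a sloping shoulder and a black cap 33 mm in diameter, 140 mm tall in all, 0.10 to 0.21 kg. Origin: centre of its base; z runs along it to the cap. None if it is absent (two or three of the three bottles are present).
- bottle_blue_mid (a point): Middle of the blue bottle's straight part, on its axis, 54 mm from its base.
- bottle_red_mid (a point): Middle of the red bottle's straight part, on its axis, 54 mm from its base.
- bottle_steel_mid (a point): Middle of the aluminium bottle's straight part, on its axis, 54 mm from its base.
- bowl: White ceramic bowl, 120 mm in diameter, 55 mm tall, bystander. Origin: centre of its underside.
- massage_ball_center (a point): Centre of the purple massage ball, 60 mm in diameter, lying in the bowl; bystander.
- grip_trainer: Aluminium hand gripper lying flat, about 150 by 100 mm, 32 mm tall; bystander. Origin: under its middle.
- mouthguard_case: Clear mouthguard case, 75 by 85 mm, 28 mm tall; bystander. Origin: centre of its underside.
Mind the look-alikes: they are no part of the job. There is more than one size of the brush; the job needs the larger.

How it is judged:
By the outcome, as a careful person would: the job done as asked, in the order asked, and still so for the second after the job is handed in, with the robot touching nothing.
Of bottle_blue, bottle_red, bottle_steel only 2 to 3 are there at a start; the rules pass over those that are not, and their reading is None.
At some moment in a run one of pan, brush may be knocked a few centimetres aside while the robot is not near it.
It also fails if it takes over 208 s, if anything falls off the work surface, if the arm or the gripper's body presses on something with over 40 N, if the wrist force passes 120 N, or if a joint passes its speed limit or range.

### The arm

A 7-joint arm with a two-finger parallel gripper is mounted at the origin on the work surface. World frame = base frame: x ahead of the robot, y to its left, z up, the work surface at z = 0. Lengths are in m, angles in rad, forces in N, time in s.
With the tool pointing down it reaches from about 0.425 to 0.95 m from the base axis. Payload 4.7 kg.
Tool frame: the origin (TCP) lies between the finger pads; the fingertips stand 25 mm ahead of it and the grasp point (between the pads) lies 6 mm ahead of it; z points along the fingers, y is the line along which they close (so a half turn about z gives the same grasp; the last joint's range is limited). The gripper opens to 85 mm and grips with 20 to 120 N. Pads are 22 mm wide; open, the fingers measure 114 mm over their backs; the gripper's body (76 mm by 85 mm) begins 54 mm behind the grasp point. The pads swing forward as they close: fully open they stand 13 mm farther back than shut.
Start: joints at [-1.234, 0.469, -0.049, 1.532, 0.024, 1.141, -0.082], TCP at [0.241, 0.63, 0.256] pointing down, gripper open.
Joint ranges: [-2.59, 2.59], [-0.33, 1.99], [-1.39, 1.29], [0.1, 2.45], [-1.04, 4.18], [0.21, 1.99], [-2.66, 2.66]. Speed limits (rad/s): [2.57, 2.57, 3.14, 3.14, 3.14, 3.14, 3.14].

### API

Orientations are given as a 3x3 rotation matrix whose columns are the frame's x, y, z axes.
In Python, from rig import * gives the robot as it stands. Calls block until the motion is done:
- movep(position, orientation): joint-space move of the TCP to a pose.
- move_l(position, attitude=None, feed=0.15, until_force=None): straight line of the TCP; attitude=None keeps the orientation; feed is the mean speed in m/s. With until_force (N) it stops when the force on the tool has changed by that much, and returns True; else False.
- move_joints(angles): joint-space move.
- command_gripper(opening, newtons=None): finger opening in m; newtons is the grip in N (None keeps the last); returns when the fingers have stopped.
- sleep(seconds).
- inverse_kinematics(position, orientation): joint angles nearest the present ones, or None.
- sense(): the state.
- camera(name): name is "scene" or "top" or "wrist"; returns (picture, depth): 400x640x3 uint8, red, green, blue; 400x640 float32, m along the optical axis (not along the pixel's ray), 0 where there is no reading.
- camera_params(name): a dict with "K" (3x3 intrinsics, pixels), "position" and "rotation" of the camera in the world; the wrist camera has in their place "tool_from_camera" (4x4, takes a point from camera to tool coordinates, whose origin is the TCP and whose axes are the flange's). Camera axes: x right, y down, z forward; pixel columns grow to the right and rows downward; lengths in m; the calibration is good to about 2 mm. A picture is of the moment at which its call begins: read the wrist's pose just before it. camera_params takes no time and is no camera call.
A pose or a line that the arm cannot do raises Unreachable and nothing moves.
- finish_job(): hands the job in; it is judged then, once.
The state is a dict: "time_s": time; "joint_pos": joint angles; "qd": joint speeds; "joint_efforts": joint torques, N m; "position": TCP position; "tcp_rot": TCP orientation; "wrist_force": force on the tool from outside, world axes, zero at the start; "ft_torque": the same for the moment, N m; "finger_gap": finger opening in m; "gripper_force": force on a finger pad.
Only numpy, scipy, OpenCV 4.12 (cv2) and the standard library are available. Lean on these libraries where they do the work, as an engineer would, in place of code of your own. Each camera call takes 0.05 s, during which the arm holds its last target. There are 200 camera calls.

## Working session

There is one attempt and no reset: what is moved stays moved. The work goes in short steps, each a Python script; the robot and the scene stay as the last script left them, time stands still between calls to the robot, and variables do not carry over. Pictures are saved under pics/ and viewed, at most 14 in all, crops included, and the job is handed in when it is done.

```bash
ls; mkdir -p pics; cat > h.py <<'E'
from rig import *
import numpy as np, cv2
def snap(name,fn):
    im,d=camera(name); cv2.imwrite('pics/'+fn+'.png',im[:,:,::-1]); np.save('pics/'+fn+'.npy',d); return im,d
def px(name,d,u,v,z=None):
    """world point of pixel; z=None uses the depth, else intersects plane z"""
    p=camera_params(name); K=np.array(p['K']); R=np.array(p['rotation']); t=np.array(p['position'])
    r=R@np.linalg.inv(K)@[u,v,1.]
    if z is None: return t+r*np.median(d[v-1:v+2,u-1:u+2])
    return t+r*(z-t[2])/r[2]
E
python3 - <<'E'
from h import *
for n in('top','scene'):
    snap(n,n+'0'); p=camera_params(n); print(p)
print(sense()['time_s'],camera_params('wrist'))
E
```

```text
pics
{'K': array([[444.26043174,   0.        , 319.34340015],
       [  0.        , 444.26043174, 197.66003323],
       [  0.        ,   0.        ,   1.        ]]), 'position': array([ 0.34192842, -0.00275799,  1.19644831]), 'rotation': array([[ 0.01242189, -0.9907687 ,  0.13499291],
       [-0.99942211, -0.01657394, -0.02967735],
       [ 0.03164075, -0.13454625, -0.99040202]])}
{'K': array([[468.71445018,   0.        , 331.6225762 ],
       [  0.        , 468.71445018, 199.74258774],
       [  0.        ,   0.        ,   1.        ]]), 'position': array([1.4376734 , 0.49034645, 0.87778234]), 'rotation': array([[-0.4721581 ,  0.52056634, -0.71139118],
       [ 0.88146386,  0.287408  , -0.37472403],
       [ 0.0093908 , -0.8039946 , -0.59456243]])}
0.1 {'K': array([[321.43314394,   0.        , 318.81170652],
       [  0.        , 321.43314394, 206.76705688],
       [  0.        ,   0.        ,   1.        ]]), 'tool_from_camera': array([[-8.10268325e-04, -9.50911979e-01, -3.09460422e-01,
         7.93172782e-02],
       [ 9.99999343e-01, -1.02123265e-03,  5.19725793e-04,
         6.82264064e-04],
       [-8.10244567e-04, -3.09459797e-01,  9.50912182e-01,
        -1.18246272e-01],
       [ 0.00000000e+00,  0.00000000e+00,  0.00000000e+00,
         1.00000000e+00]])}
```

View pics/top0.png

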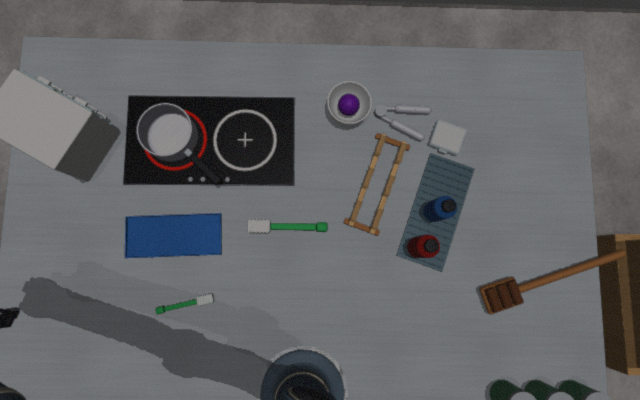

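View pics/scene0.png

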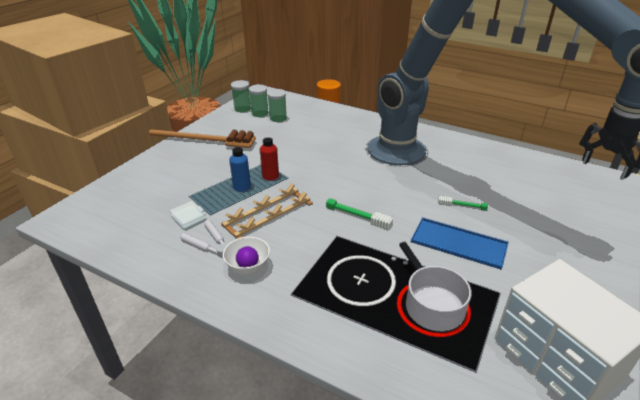

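The top view shows two bottles on the mat, blue at (440,207) and red at (424,246), with no steel one. Two brushes could be meant: the large one spanning (249–327, 226) and the small one at (157–213, 304). The pan is at (167,138) on the red (left) ring, with its handle toward (218,184). The white ring is at (245,140), the tray at (173,236) and the rack at (377,184). I'll enlarge these next.

```bash
python3 - <<'E'
from h import *
im=cv2.imread('pics/top0.png')
cv2.imwrite('pics/c1.png',cv2.resize(im[85:320,115:335],None,fx=2.55,fy=2.55,interpolation=3))
cv2.imwrite('pics/c2.png',cv2.resize(im[75:275,320:480],None,fx=3,fy=3,interpolation=3))
d=np.load('pics/top0.npy')
hsv=cv2.cvtColor(im,cv2.COLOR_BGR2HSV)
def comp(mask,n=3):
    k,l,s,c=cv2.connectedComponentsWithStats(mask.astype(np.uint8))
    for i in np.argsort(-s[1:,4])[:n]+1:
        pts=np.argwhere(l==i)[:,::-1].astype(np.float32); print(s[i],c[i].round(1),cv2.minAreaRect(pts))
H,S,V=cv2.split(hsv)
print('blue');comp((H>100)&(H<125)&(S>150)&(V>60))
print('green');comp((H>50)&(H<85)&(S>120)&(V>50),4)
print('orange');comp((H>8)&(H<25)&(S>60)&(V>60),4)
print('black');comp((V<30),3)
print('red');comp(((H<6)|(H>174))&(S>150)&(V>60),3)
for u,v in[(288,226),(258,226),(185,304),(173,236),(245,160),(447,203),(431,240),(205,171),(215,182),(170,135),(377,150),(50,100),(90,150),(30,100)]: print(u,v,px('top',d,u,v).round(3))
E
```

```text
blue
[ 125  214   96   44 3785] [173.1 235.4] ((172.5823974609375, 235.3479766845703), (40.326053619384766, 96.27407836914062), 87.99044799804688)
[435 196  22  22 199] [442.4 207.8] ((444.5000915527344, 207.00003051757812), (21.913467407226562, 19.677396774291992), 63.43495178222656)
green
[271 223  56   9 351] [300.1 226.5] ((298.5, 227.0), (8.0, 55.0), 90.0)
[156 300  40  14 179] [174.1 306.3] ((175.33847045898438, 305.4076843261719), (6.051700115203857, 40.78319549560547), 74.74488067626953)
orange
[ 510  234  130  141 2478] [601.8 290.2] ((574.5, 304.0), (140.0, 129.0), 90.0)
[ 344  133   66  103 1384] [377.2 184.1] ((377.2591247558594, 183.29800415039062), (36.99000549316406, 97.88055419921875), 20.25646209716797)
[480 277  37  37 433] [495.7 295.4] ((500.0999755859375, 295.29998779296875), (29.09295082092285, 35.417503356933594), 71.56504821777344)
[616 370   1   1   1] [616. 370.] ((616.0, 370.0), (0.0, 0.0), 0.0)
black
[ 124   97  169   88 5645] [202.9 137.5] ((208.30758666992188, 140.46868896484375), (167.49717712402344, 86.83399963378906), 0.8184553980827332)
[ 218  114   
[... 306 characters left out ...]
904297), 74.53878784179688)
[144 150  50  21 222] [167.1 163.9] ((167.05923461914062, 162.52505493164062), (50.67981719970703, 14.102394104003906), 13.448614120483398)
[417 235  22  23 205] [425.1 246.2] ((427.219970703125, 246.03997802734375), (22.203153610229492, 20.7889404296875), 81.8698959350586)
288 226 [0.425 0.044 0.02 ]
258 226 [0.424 0.122 0.027]
185 304 [0.221 0.305 0.015]
173 236 [0.395 0.348 0.004]
245 160 [0.603 0.165 0.01 ]
447 203 [ 0.477 -0.342  0.146]
431 240 [ 0.388 -0.301  0.145]
205 171 [0.561 0.259 0.061]
215 182 [0.533 0.233 0.06 ]
170 135 [0.668 0.369 0.012]
377 150 [ 0.631 -0.191  0.038]
50 100 [0.704 0.605 0.169]
90 150 [0.605 0.544 0.084]
30 100 [0.703 0.651 0.169]
```

View pics/c1.png

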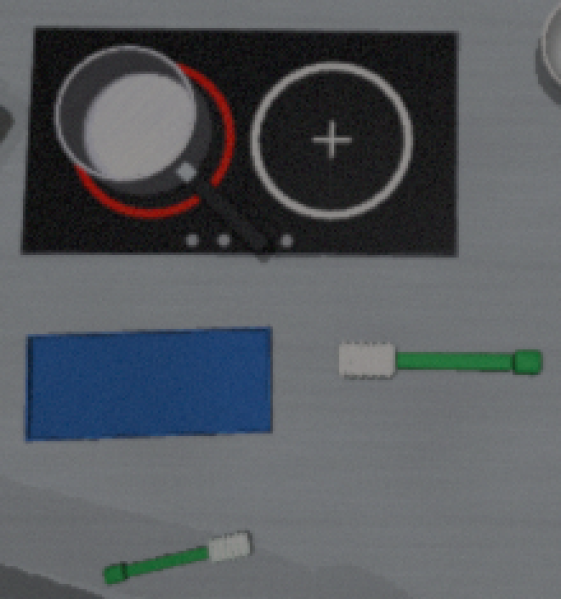

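View pics/c2.png

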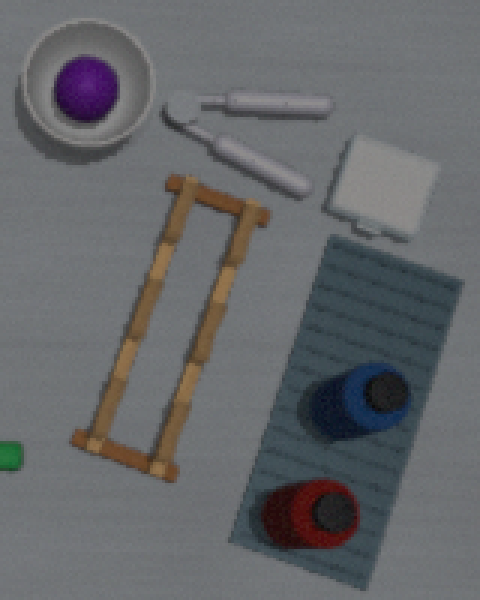

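Both crops confirm the layout. The large brush has its head at (258,226) and its end block at (322,226), and at about 212 mm it is clearly longer than the small one. The rack has long rails running from (393,143) to (362,228), and both bottles stand on the mat. Next I'll measure everything from the depth cloud.

```bash
cat >> h.py <<'E'
def cloud(im,d,name='top'):
    p=camera_params(name); K=np.array(p['K']); v,u=np.mgrid[:400,:640]
    r=np.stack([(u-K[0,2])/K[0,0],(v-K[1,2])/K[1,1],np.ones_like(u)],-1)*d[...,None]
    return r@np.array(p['rotation']).T+np.array(p['position'])
def circ(P):
    A=np.c_[2*P[:,:2],np.ones(len(P))]; 
    for _ in range(5):
        s=np.linalg.lstsq(A,(P[:,:2]**2).sum(1),rcond=None)[0]; r=np.sqrt(s[2]+s[0]**2+s[1]**2)
        e=abs(np.hypot(*(P[:,:2]-s[:2]).T)-r); k=e<max(.004,np.median(e)*2); P,A=P[k],A[k]
    return s[:2],r,len(P)
def sel(W,x0,x1,y0,y1,z0,z1,m=True):
    return W[(W[...,0]>x0)&(W[...,0]<x1)&(W[...,1]>y0)&(W[...,1]<y1)&(W[...,2]>z0)&(W[...,2]<z1)&m]
def rect(P): 
    r=cv2.minAreaRect((P[:,:2]*1000).astype(np.float32)); return np.round(r[0],1),np.round(r[1],1),round(r[2],2)
def ax(P):
    c=P[:,:2].mean(0); w,v=np.linalg.eigh(np.cov(P[:,:2].T)); return c,v[:,1]
E
cat > meas.py <<'E'
from h import *
def measure(im,d):
    W=cloud(im,d); h=cv2.cvtColor(im,cv2.COLOR_RGB2HSV); H,S,V=[h[...,i] for i in range(3)]
    P=sel(W,.5,.8,.1,.5,.078,.092); print('pan rim',circ(P),P[:,2].mean())
    P=sel(W,.45,.75,.0,.45,.052,.068,V<60); P=P[P[:,0]<.60]; print('handle',ax(P),rect(P),len(P))
    P=sel(W,.55,.8,-.0,.45,.002,.016,(V>110)&(S<60));P=P[P[:,1]<.25]; print('white',circ(P))
    P=sel(W,.55,.8,.2,.45,.002,.016,((H<6)|(H>174))&(S>140)); print('red',circ(P))
    P=sel(W,.3,.6,.2,.5,-.01,.03,(H>100)&(H<125)&(S>150)); print('tray',rect(P))
    P=sel(W,.36,.5,-.1,.2,.01,.04); print('brush',ax(P),rect(P),len(P),P[:,2].max())
    P=sel(W,.4,.8,-.28,-.1,.012,.06,(H>8)&(H<25)&(S>60)); print('rack',ax(P),rect(P),len(P))
    for n,b in dict(blue=(.44,.56),red=(.34,.43)).items():
        P=sel(W,b[0],b[1],-.42,-.22,.13,.16,V<70); print(n,circ(P),P[:,:2].mean(0),P[:,2].mean())
E
python3 - <<'E'
from meas import *
measure(cv2.imread('pics/top0.png')[:,:,::-1],np.load('pics/top0.npy'))
E
```

```text
pan rim (array([0.66419901, 0.36277254]), np.float64(0.06753680861256485), 325) 0.08270825824734733
handle (array([0.56818439, 0.2664275 ]), array([0.47495535, 0.88000989])) (array([582.4, 297.7]), array([181.2,  43.2]), 65.79) 316
white (array([0.68056709, 0.12260163]), np.float64(0.1226355260348922), 317)
red (array([0.65853932, 0.35798784]), np.float64(0.082853648740557), 413)
tray (array([444.8, 350. ]), array([201.6, 251.1]), 2.83)
brush (array([0.4249959 , 0.05764469]), array([-8.78965003e-04,  9.99999614e-01])) (array([403.7,  47.2]), array([211.8,  74. ]), 87.87) 738 0.034471932562297525
rack (array([ 0.54221328, -0.19337965]), array([-0.93961888,  0.34222268])) (array([ 547.6, -190.6]), array([ 89.5, 269.1]), 71.41) 1112
blue (array([ 0.47232904, -0.34674616]), np.float64(0.013579548330406095), 115) [ 0.47207066 -0.34619277] 0.14352471360648353
red (array([ 0.3756894 , -0.30189504]), np.float64(0.013791048670424848), 113) [ 0.37564575 -0.30111651] 0.14358760549892863
```

```bash
python3 - <<'E'
from h import *
im=cv2.imread('pics/top0.png')[:,:,::-1];d=np.load('pics/top0.npy');W=cloud(im,d)
h=cv2.cvtColor(im,cv2.COLOR_RGB2HSV); H,S,V=[h[...,i] for i in range(3)]
c1=lambda x,y,z:px('top',d,115+(x+.5)/2.55-.5,85+(y+.5)/2.55-.5,z)
print('white cross',c1(332,139,.008), [c1(*p,.008).round(4) for p in((332,62),(332,217),(251,139),(412,139))])
print('hob',[c1(*p,.008).round(3) for p in((35,27),(458,32),(457,255),(22,254))])
print('tray',[c1(*p,.013).round(4) for p in((27,335),(271,327),(272,432),(27,441))])
print('brush',[c1(x,y,z).round(4) for x,y,z in((339,360,.028),(543,362,.028),(396,360,.028),(514,362,.028))])
G=sel(W,.38,.48,-.1,.2,.012,.04,(H>45)&(H<90)&(S>100)); print('green',ax(G),rect(G),len(G))
B=sel(W,.38,.48,.07,.2,.018,.04); print('brush head',rect(B),len(B))
P=sel(W,.6,.8,.0,.2,-.01,.02,(V>90)&(S<70)); P=P[abs(np.hypot(P[:,0]-.68,P[:,1]-.17)-.085)<.03]; print('white',circ(P))
U=np.argwhere((W[...,2]>.05)&(W[...,2]<.07)&(V<70)&(W[...,0]>.48)&(W[...,0]<.62)&(W[...,1]<.33)&(W[...,1]>.18)); P=W[U[:,0],U[:,1]]
dd=np.hypot(P[:,0]-.6642,P[:,1]-.3628);P=P[dd>.09];c=P[:,:2].mean(0)-[.6642,.3628];print('handle dir',np.degrees(np.arctan2(c[1],c[0])),ax(P),len(P),np.hypot(*c))
o=(H>8)&(H<25)&(S>60)
for a,b in((.0,.012),(.012,.024),(.024,.032),(.032,.05)):
    R=sel(W,.4,.8,-.28,-.1,a,b,o); print('rack',a,len(R),rect(R),ax(R))
E
```

```text
white cross [0.66185251 0.16735663 0.008     ] [array([0.7475, 0.1703, 0.008 ]), array([0.5767, 0.1644, 0.008 ]), array([0.66  , 0.2536, 0.008 ]), array([0.6637, 0.0818, 0.008 ])]
hob [array([0.779, 0.49 , 0.008]), array([0.785, 0.035, 0.008]), array([0.538, 0.031, 0.008]), array([0.531, 0.486, 0.008])]
tray [array([0.4457, 0.4733, 0.013 ]), array([0.4579, 0.2229, 0.013 ]), array([0.3494, 0.2173, 0.013 ]), array([0.3371, 0.4656, 0.013 ])]
brush [array([0.4235, 0.1492, 0.028 ]), array([ 0.4245, -0.0606,  0.028 ]), array([0.4243, 0.0908, 0.028 ]), array([ 0.424 , -0.0306,  0.028 ])]
green (array([0.42397527, 0.01182275]), array([-0.00250035,  0.99999687])) (array([423.5,  16.2]), array([ 21.3, 145.5]), 0.06) 362
brush head (array([425.3, 110.9]), array([35.1, 81.8]), 0.66) 356
white (array([0.68469008, 0.16846187]), np.float64(0.08347073313892704), 308)
handle dir -133.2147132694842 (array([0.56730909, 0.25967474]), array([0.67755962, 0.73546785])) 305 0.14150147547322986
rack 0.0 256 (array([ 546.3, -194.5]), array([ 99.2, 267. ]), 70.32) (array([ 0.53743839, -0.19004367]), array([-0.94818776,  0.31771053]))
rack 0.012 491 (array([ 547.6, -190.4]), array([ 89.5, 269.1]), 71.51) (array([ 0.53524672, -0.19018922]), array([-0.942021  ,  0.33555392]))
rack 0.024 190 (array([ 557.4, -198.7]), array([ 74.1, 240.1]), 70.36) (array([ 0.54416686, -0.19476525]), array([-0.93110751,  0.36474485]))
rack 0.032 431 (array([ 547.1, -195.4]), array([ 74.2, 245.2]), 69.92) (array([ 0.54928847, -0.19640341]), array([-0.94110292,  0.33812025]))
```

```bash
cat >> h.py <<'E'
def down(yaw):
    c,s=np.cos(yaw),np.sin(yaw); return np.array([[c,s,0],[s,-c,0],[0,0,-1.]])
def best(p,Rs):
    q0=np.array(sense()['joint_pos']); o=[]
    for i,R in enumerate(Rs):
        q=inverse_kinematics(p,R)
        if q is not None: o.append((abs(np.array(q)-q0).max(),i))
    return min(o)[1] if o else None
def st(m=''):
    s=sense(); print(m,round(s['time_s'],1),np.round(s['position'],4),'F',np.round(s['wrist_force'],1),'gap',round(s['finger_gap'],4),'gf',round(s['gripper_force'],1))
E
python3 - <<'E'
from h import *
a=np.radians(-133.2); pan=np.array([.6642,.3628]); w=np.array([.6620,.1672])
g=pan+.13*np.array([np.cos(a),np.sin(a)])
Rs=[down(a),down(a+np.pi)]; i=best([*g,.2],Rs); R=Rs[i]; print(i)
for p in ([*g,.06],[*(g+w-pan),.06]): print(np.round(inverse_kinematics(p,R),2))
movep([*g,.16],R); command_gripper(.05); move_l([*g,.06],feed=.1); st('at')
command_gripper(.0,35); st('grip')
e=g+w-pan
move_l([*e,.06],feed=.06); st('slid')
command_gripper(.05); st(); move_l([*e,.2]); movep([.45,-.05,.3],R); st()
snap('top','top1')
E
sed -i "s/P=sel(W,.5,.8,.1,.5,.078/P=sel(W,.5,.8,.05,.5,.078/" meas.py
python3 -c "
from meas import *
measure(cv2.imread('pics/top1.png')[:,:,::-1],np.load('pics/top1.npy'))" | head -4
```

```text
1
[-0.79  0.65  0.41  1.81 -0.36  0.75 -0.94]
[-0.58  0.6   0.51  1.95 -0.45  0.7  -0.55]
at 3.5 [0.5758 0.2682 0.0607] F [-0.3  0.1  0.2] gap 0.0502 gf 0.0
grip 3.9 [0.5754 0.2683 0.0607] F [-0.6 -0.3  4. ] gap 0.0193 gf 37.1
slid 7.3 [0.5726 0.0724 0.0601] F [0.6 4.6 4.3] gap 0.0194 gf 37.2
 7.7 [0.5725 0.0713 0.0596] F [-1.   0.3 -0.1] gap 0.05 gf 0.0
 9.6 [ 0.4505 -0.0488  0.2995] F [ 0.1  0.5 -0.8] gap 0.0503 gf 0.0
pan rim (array([0.66144769, 0.1678444 ]), np.float64(0.06757753726591079), 302) 0.0825862306392626
handle (array([0.56718818, 0.070213  ]), array([0.52309707, 0.85227311])) (array([580.5, 100.5]), array([174.7,  44.5]), 66.29) 315
white (array([0.67920682, 0.10516267]), np.float64(0.09964064361465386), 1029)
red (array([0.65865456, 0.35812192]), np.float64(0.08167671290454408), 719)
```

View pics/top1.png

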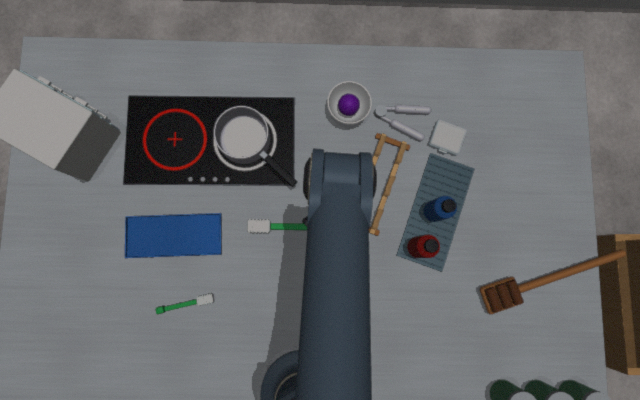

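The pan now stands on the white ring with its rim centre at (0.6614, 0.1678) and the target at about (0.662, 0.167). The red ring at (175,139) is clear, and the brush head is unmoved at (258,226). Next I'll check inverse kinematics for the brush grasp, dip and tray.

```bash
cat >> h.py <<'E'
def rotx(axis,a): return cv2.Rodrigues(np.array(axis,float)*a)[0]
E
python3 - <<'E'
from h import *
tip=np.array([.6615,.1675,.035]); Z=np.array([0,0,1.])
for y in (.0,.02,.04):
  L=.1505-y   # grasp point to tip
  for s in (1,-1):           # tool x = s * brush x
    for t in (-20,0,20):
      R0=rotx([1,0,0],np.radians(t))@down(s*np.pi/2)      # tilt about world x (closing axis)
      bx=np.array([0,1,0.]); ok1=inverse_kinematics(np.array([.424,y,.024])-.0*R0[:,2]+[0,0,.006],R0)
      b=R0.T@bx  # brush x in tool
      off=.006*np.array([0,0,1])+L*b    # tip in tool approx
      res=[]
      for az in range(-180,180,20):
       for pit in (90,75,60):
        h=np.array([np.cos(np.radians(az)),np.sin(np.radians(az)),0])
        X=np.cos(np.radians(pit))*h-np.sin(np.radians(pit))*Z   # brush x world
        yb=R0.T@np.array([1,0,0.]) # closing axis in tool; must be perpendicular to X
        Y=np.cross(Z,h)
        for sg in (1,-1):
          A=np.c_[b,yb,np.cross(b,yb)]; B=np.c_[X,sg*Y,np.cross(X,sg*Y)]; R=B@A.T
          q=inverse_kinematics(tip-R@off,R)
          q2=inverse_kinematics(tip-R@off+[0,0,.1],R)
          if q is not None and q2 is not None: res.append((az,pit,sg,R[:,2].round(1).tolist()))
      print(y,s,t,ok1 is not None,len(res),res[:4])
E
```

```text
0.0 1 -20 True 68 [(-180, 90, -1, [0.9, 0.0, 0.3]), (-180, 75, -1, [1.0, 0.0, 0.1]), (-180, 60, -1, [1.0, 0.0, -0.2]), (-160, 90, -1, [0.9, 0.3, 0.3])]
0.0 1 0 True 73 [(-180, 90, -1, [1.0, 0.0, -0.0]), (-180, 75, -1, [1.0, 0.0, -0.3]), (-180, 60, -1, [0.9, 0.0, -0.5]), (-160, 90, -1, [0.9, 0.3, -0.0])]
0.0 1 20 True 76 [(-180, 90, -1, [0.9, 0.0, -0.3]), (-180, 75, -1, [0.8, 0.0, -0.6]), (-180, 60, -1, [0.6, 0.0, -0.8]), (-160, 90, -1, [0.9, 0.3, -0.3])]
0.0 -1 -20 True 74 [(-180, 90, -1, [0.9, 0.0, 0.3]), (-180, 75, -1, [1.0, 0.0, 0.1]), (-180, 60, -1, [1.0, 0.0, -0.2]), (-160, 90, -1, [0.9, 0.3, 0.3])]
0.0 -1 0 True 75 [(-180, 90, -1, [1.0, 0.0, -0.0]), (-180, 75, -1, [1.0, 0.0, -0.3]), (-180, 60, -1, [0.9, 0.0, -0.5]), (-160, 90, -1, [0.9, 0.3, -0.0])]
0.0 -1 20 True 75 [(-180, 90, -1, [0.9, 0.0, -0.3]), (-180, 75, -1, [0.8, 0.0, -0.6]), (-160, 90, -1, [0.9, 0.3, -0.3]), (-160, 75, -1, [0.8, 0.3, -0.6])]
0.02 1 -20 True 70 [(-180, 90, -1, [0.9, 0.0, 0.3]), (-180, 75, -1, [1.0, 0.0, 0.1]), (-180, 60, -1, [1.0, 0.0, -0.2]), (-160, 90, -1, [0.9, 0.3, 0.3])]
0.02 1 0 True 74 [(-180, 9
[... 328 characters left out ...]
, 0.3]), (-180, 75, -1, [1.0, 0.0, 0.1]), (-180, 60, -1, [1.0, 0.0, -0.2]), (-160, 90, -1, [0.9, 0.3, 0.3])]
0.02 -1 0 True 75 [(-180, 90, -1, [1.0, 0.0, -0.0]), (-180, 75, -1, [1.0, 0.0, -0.3]), (-180, 60, -1, [0.9, 0.0, -0.5]), (-160, 90, -1, [0.9, 0.3, -0.0])]
0.02 -1 20 True 76 [(-180, 90, -1, [0.9, 0.0, -0.3]), (-180, 75, -1, [0.8, 0.0, -0.6]), (-160, 90, -1, [0.9, 0.3, -0.3]), (-160, 75, -1, [0.8, 0.3, -0.6])]
0.04 1 -20 True 70 [(-180, 90, -1, [0.9, 0.0, 0.3]), (-180, 75, -1, [1.0, 0.0, 0.1]), (-180, 60, -1, [1.0, 0.0, -0.2]), (-160, 90, -1, [0.9, 0.3, 0.3])]Traceback (most recent call last):
  File "<stdin>", line 20, in <module>
ValueError: time passes only in moves, steps and waits
```

```bash
cat >> h.py <<'E'
def wcloud(fn=None):
    s=sense(); im,d=camera('wrist'); p=camera_params('wrist'); K=np.array(p['K']); T=np.array(p['tool_from_camera'])
    v,u=np.mgrid[:400,:640]
    r=np.stack([(u-K[0,2])/K[0,0],(v-K[1,2])/K[1,1],np.ones_like(u)],-1)*d[...,None]
    r=r@T[:3,:3].T+T[:3,3]; W=r@np.array(s['tcp_rot']).T+np.array(s['position'])
    W[d<=0]=np.nan
    if fn: cv2.imwrite('pics/'+fn+'.png',im[:,:,::-1])
    return im,d,W,cv2.cvtColor(im,cv2.COLOR_RGB2HSV)
E
python3 - <<'E'
from h import *
Rs=[down(np.pi/2),down(-np.pi/2)]; i=best([.424,.02,.3],Rs); R=Rs[i]; print('s',1-2*i)
movep([.45,.02,.32],R); st()
im,d,W,h=wcloud('w1')
H,S,V=[h[...,k] for k in range(3)]; m=(H>45)&(H<90)&(S>100)
P=sel(W,.3,.55,-.15,.2,.0,.05,m); print('green',len(P),rect(P),ax(P),np.percentile(P[:,2],[5,50,95]))
P=sel(W,.34,.5,-.15,.2,.011,.05); print('all',len(P),rect(P),ax(P))
E
```

```text
s 1
 10.3 [0.4502 0.0203 0.3192] F [ 0.7 -0.7  0.5] gap 0.0499 gf 0.0
green 1491 (array([426.1,  18.3]), array([147.8,  23.1]), 89.11) (array([0.42535563, 0.01761716]), array([-5.47247685e-04,  9.99999850e-01])) [0.01937917 0.02153193 0.02847798]
all 3969 (array([437.1,  -1.7]), array([ 69.5, 313.4]), 11.37) (array([0.43229922, 0.03132692]), array([-0.1352404 ,  0.99081282]))
```

View pics/w1.png

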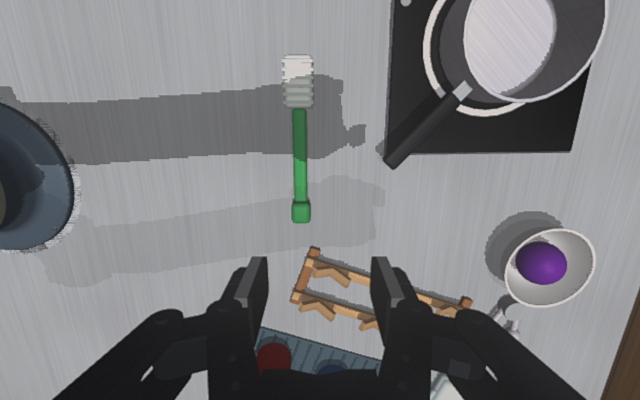

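The wrist view shows the big brush lying straight, with its head at (297,80) and end block at (301,212), matching the top measurement. I'll grasp it and dip.

```bash
python3 - <<'E'
from h import *
gy=.010; L=.0465+.106-gy
R0=down(np.pi/2)
movep([.425,gy,.12],R0); move_l([.425,gy,.031],feed=.08); st('at')
command_gripper(0,50); st('grip')
move_l([.425,gy,.25],feed=.2); st('up')
tool_b=np.array([1,0,0.]); off=np.array([0,0,.016])+L*tool_b
tip=np.array([.6615,.1675,.030])
az,pit=np.radians(-165),np.radians(75); hh=np.array([np.cos(az),np.sin(az),0]); Z=np.array([0,0,1.])
X=np.cos(pit)*hh-np.sin(pit)*Z
for sg in(-1,1):
    yb=R0.T@[1,0,0]; Y=np.cross(Z,hh)*sg
    R=np.c_[X,Y,np.cross(X,Y)]@np.c_[tool_b,yb,np.cross(tool_b,yb)].T
    q=inverse_kinematics(tip-R@off+[0,0,.13],R)
    print(sg,R[:,2].round(2),None if q is None else np.round(q,2))
    if q is not None and R[0,2]>0: Rb=R
np.save('Rb.npy',Rb); np.save('off.npy',off)
movep(tip-Rb@off+[0,0,.13],Rb); st('above pan')
print(np.round(sense()['position']+np.array(sense()['tcp_rot'])@off,4))
snap('scene','sc1'); im,d=snap('top','top2')
W=cloud(im,d); P=sel(W,.5,.8,.05,.5,.078,.092); print(circ(P))
E
```

```text
at 12.4 [0.4253 0.01   0.0313] F [-0.4 -0.2 -0.7] gap 0.05 gf 0.0
grip 12.8 [0.4253 0.0101 0.0315] F [-0.7  0.   6.3] gap 0.0168 gf 49.6
up 14.0 [0.4242 0.0099 0.249 ] F [-0.9  0.6 -0.3] gap 0.0171 gf 48.9
-1 [ 0.93  0.25 -0.26] [-0.49  0.32  0.19  2.25  3.08  0.73 -1.6 ]
1 [-0.93 -0.25  0.26] None
above pan 16.6 [0.6823 0.1728 0.3019] F [0.2 0.1 0.3] gap 0.0167 gf 48.9
[0.6616 0.1672 0.1601]
(array([0.66128057, 0.16751426]), np.float64(0.0673226714330309), 84)
```

View pics/sc1.png

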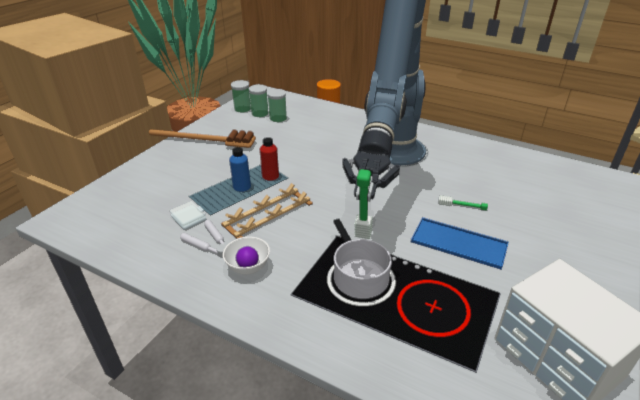

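```bash
python3 - <<'E'
from h import *
Rb=np.load('Rb.npy'); off=np.load('off.npy'); tip=np.array([.6615,.1675,.030])
p=tip-Rb@off
hit=move_l(p,feed=.1,until_force=8); st('dip'); print(hit,np.round(sense()['position']+np.array(sense()['tcp_rot'])@off,4))
sleep(.5); move_l(p+[0,0,.15],feed=.15)
a=np.radians(90+2.8); u=np.array([np.cos(a),np.sin(a)]); c=np.array([.3975,.3448])
o=[]
for s in(1,-1):
    R=down(a if s>0 else a+np.pi); t=c-.0365*u*s
    q=inverse_kinematics([*t,.036],R); print(s,None if q is None else np.round(q,2))
    if q is not None: o.append((abs(np.array(q)-sense()['joint_pos']).max(),s))
s=min(o)[1]; R=down(a if s>0 else a+np.pi); t=c-.0365*u*s
movep([*t,.25],R); move_l([*t,.10]); h=move_l([*t,.0355],feed=.05,until_force=6); st('lay %s'%h)
command_gripper(.04); st('rel'); move_l([*t,.2]); movep([.45,-.05,.35],down(np.pi/2)); st()
im,d=snap('top','top3')
W=cloud(im,d); print(circ(sel(W,.5,.8,.05,.5,.078,.092)))
im=cv2.imread('pics/top3.png'); cv2.imwrite('pics/c3.png',cv2.resize(im[85:320,115:335],None,fx=2.5,fy=2.5,interpolation=3))
E
```

```text
dip 18.2 [0.6824 0.1731 0.1727] F [-0.1 -0.7 -0.5] gap 0.017 gf 48.9
False [0.6619 0.1676 0.0308]
1 [-0.78  0.51  0.05  2.11 -0.05  0.52 -0.64]
-1 [-0.03  0.94 -1.19  1.96  1.05  1.04  1.47]
lay False 25.3 [0.3958 0.3815 0.0358] F [ 0.3 -0.4 -0.9] gap 0.017 gf 48.9
rel 25.7 [0.3958 0.3813 0.0357] F [-0.8 -0.6 -0.4] gap 0.0397 gf 0.0
 28.6 [ 0.45   -0.0487  0.3494] F [-0.3  0.5 -0.3] gap 0.0403 gf 0.0
(array([0.66144653, 0.16782246]), np.float64(0.06764172794027003), 302)
```

View pics/c3.png

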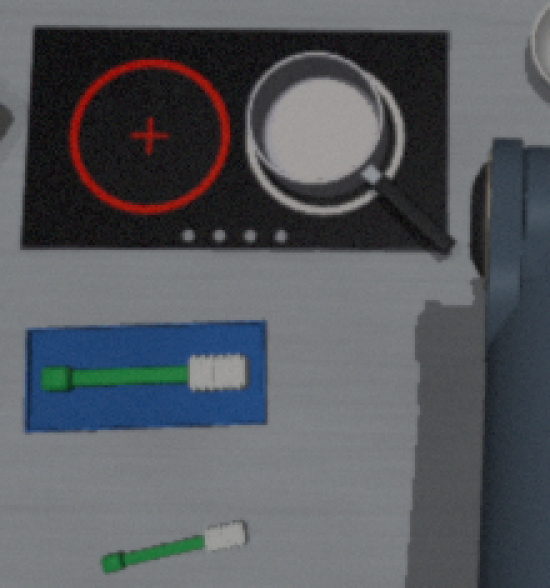

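The brush lies lengthwise inside its blue tray, and the pan is still centred on the white ring. Next is a closer look at the rack.

```bash
python3 - <<'E'
from h import *
from scipy.optimize import minimize
movep([.45,-.17,.38],down(0)); st()
im,d,W,h=wcloud('w2')
H,S,V=[h[...,k] for k in range(3)]; o=(H>5)&(H<28)&(S>50)
np.save('pics/w2W.npy',W)
P=sel(W,.38,.72,-.32,-.08,.03,.055,o); print(len(P),rect(P),ax(P),P[:,2].max())
n,l=0,None
m=np.zeros(o.shape,np.uint8); m[(W[...,2]>.03)&(W[...,2]<.055)&o&(abs(W[...,0]-.55)<.18)&(abs(W[...,1]+.195)<.12)]=1
k,l,s,c=cv2.connectedComponentsWithStats(m)
for i in range(1,k):
    if s[i,4]>15: print(s[i],c[i].round(),W[l==i].mean(0).round(4))
print('pan',circ(sel(W,.5,.8,.05,.5,.078,.092)))
E
```

```text
29.9 [ 0.4502 -0.1693  0.3797] F [0.6 0.6 0.5] gap 0.0402 gf 0.0
1910 (array([ 546.7, -193.6]), array([ 74. , 245.3]), 69.87) (array([ 0.54629655, -0.19692028]), array([-0.91047545,  0.41356313])) 0.046455735495531836
[384   0  18  22 232] [392.   9.] [ 0.6407 -0.2598  0.0376]
[331  10  15  20 185] [338.  19.] [ 0.6294 -0.1922  0.0383]
[374  27  15  21 184] [381.  37.] [ 0.6089 -0.2478  0.0384]
[314  58  15  21 190] [321.  68.] [ 0.5724 -0.1712  0.0378]
[356  75  16  20 185] [363.  84.] [ 0.5525 -0.2273  0.0379]
[306  85  14  18 169] [313.  93.] [ 0.5411 -0.1597  0.0379]
[347  99  14  20 165] [353. 109.] [ 0.5206 -0.2155  0.0379]
[292 128  13  17 140] [298. 136.] [ 0.4845 -0.1387  0.0383]
[331 143  14  17 144] [338. 151.] [ 0.4638 -0.195   0.0381]
[284 150  14  18 147] [290. 159.] [ 0.4522 -0.1273  0.0378]
[323 163  13  19 151] [329. 173.] [ 0.4319 -0.1832  0.0377]
pan (array([0.65988348, 0.16753625]), np.float64(0.06552843862439002), 582)
```

View pics/w2.png

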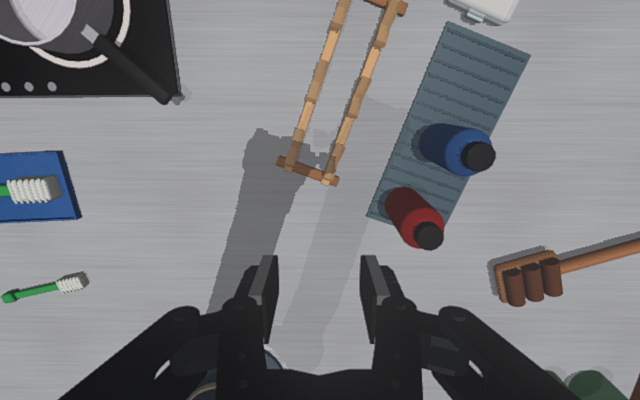

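The saddle tips are clean at (298,136), (338,151), (290,159) and (329,173) for the near lane, and (321,68), (363,84), (313,93) and (353,109) for the mid lane. That puts near at (0.458, −0.161) and mid at (0.547, −0.193). They are 94 mm apart against 95 specified. I'll plan the bottle moves now.

```bash
cat > bot.py <<'E'
from h import *
Z=np.array([0,0,1.]); rx=np.array([.343,.939,0]); rx/=np.linalg.norm(rx)
GZ=.004
LANE=dict(mid=np.array([.5467,-.1934,.062]),near=np.array([.4581,-.1610,.062]))
def grasp_R(az,p,s):
    hh=np.array([np.cos(az),np.sin(az),0]); z=np.cos(p)*hh-np.sin(p)*Z; y=s*np.cross(Z,hh); return np.c_[np.cross(y,z),y,z]
def lay_R(R,B):
    b=R.T@Z; Y=np.cross(B,Z)          # horizontal, perpendicular to B
    for s in(1,-1):
        y=s*Y; A=np.c_[b,[0,1,0],np.cross(b,[0,1,0])]; L=np.c_[B,y,np.cross(B,y)]@A.T
        if L[2,2]<0: return L
def plan(base,lane,azs,p=np.radians(25),hgt=.055):
    out=[]
    for az in azs:
        for s in(1,-1):
            R=grasp_R(np.radians(az),p,s); g=np.array([*base,.003+hgt])-GZ*R[:,2]
            q=[inverse_kinematics(x,R) for x in(g,g-.13*R[:,2],g+.14*Z)]
            if any(x is None for x in q): continue
            for e in(1,-1):
                L=lay_R(R,e*rx); t=LANE[lane]+(hgt-.070)*e*rx*1.0-GZ*L[:,2]
                k=[inverse_kinematics(t,L),inverse_kinematics(t+.1*Z,L)]
                if any(x is None for x in k): continue
                out.append((abs(np.array(q[2])-k[1]).max(),az,s,e,np.round(q[0],1),np.round(k[0],1)))
    return sorted(out,key=lambda x:x[0])
E
python3 - <<'E'
from bot import *
W=np.load('pics/w2W.npy'); im=cv2.imread('pics/w2.png'); V=im.max(2)
for b in((.44,.52,-.40,-.29),(.33,.43,-.36,-.25)):
    P=sel(W,*b,.135,.16,V<60); print(circ(P),P[:,2].mean())
for o in plan((.472,-.3465),'mid',(-80,-90,-100,-110))[:4]: print(o)
for o in plan((.3757,-.3015),'near',(-40,-60,-80,-100))[:4]: print(o)
E
```

```text
(array([ 0.47318515, -0.34452784]), np.float64(0.013189191209330318), 516) 0.14368310232147077
(array([ 0.37724849, -0.29990939]), np.float64(0.013249482716951309), 412) 0.14358308937907655
(np.float64(1.589387142452005), -110, 1, -1, array([-0.5,  1. ,  0.8,  2. ,  0.7,  0.7, -0.8]), array([ 0.2,  0.6,  0.3,  1.9, -0.9,  0.9,  0.8]))
(np.float64(1.7853003894047612), -100, 1, -1, array([-0.5,  1. ,  0.9,  2.1,  0.9,  0.5, -1. ]), array([ 0.2,  0.6,  0.3,  1.9, -0.9,  0.9,  0.8]))
(np.float64(2.0331911251756583), -90, 1, -1, array([-0.6,  1.1,  1. ,  2.2,  1.2,  0.3, -1.2]), array([ 0.2,  0.6,  0.3,  1.9, -0.9,  0.9,  0.8]))
(np.float64(2.2369222392823174), -80, -1, 1, array([-0.6,  1. ,  0.9,  2.3,  1.9,  0.4,  1.3]), array([-0.3,  0.7,  0.6,  1.9,  0.1,  0.7, -0.3]))
(np.float64(1.9245722460869557), -100, 1, -1, array([-0.6,  1. ,  0.8,  2.3,  1.1,  0.6, -1.3]), array([ 0.1,  0.5,  0.4,  2.1, -0.9,  0.8,  0.9]))
(np.float64(2.3527988150756496), -100, -1, 1, array([ 0.5,  0.9, -0.6,  2.3,  1.5,  1.6,  1.6]), array([-0.4,  0.6,  0.6,  2.1,  0.2,  0.6, -0.4]))
(np.float64(3.104885152435215), -100, 1, 1, array([-0.6,  1. ,  0.8,  2.3,  1.1,  0.6, -1.3]), array([ 0.9,  0.9, -1.2,  2.1,  1.2,  1.4,  1.9]))
(np.float64(4.25327310010287), -100, -1, -1, array([ 0.5,  0.9, -0.6,  2.3,  1.5,  1.6,  1.6]), array([-0. ,  0.6,  0.6,  2.2, -1. ,  0.9, -2.1]))
```

```bash
sed -i 's/(hgt-.070)\*e\*rx\*1.0/(hgt-.054)*e*rx/; s/g+.14\*Z)/g+.2*Z,g-.13*R[:,2]+.12*Z)/; s/t+.1\*Z,L)\]/t+.14*Z,L)]/' bot.py
cat >> bot.py <<'E'
def grab(base,lane,azs,pick=0):
    p=np.radians(25); o=plan(base,lane,azs)[pick]; print(o); _,az,s,e=o[:4]
    R=grasp_R(np.radians(az),p,s); g=np.array([*base,.058])-GZ*R[:,2]
    command_gripper(.078); a=g-.13*R[:,2]
    movep(a+.12*Z,R); print(move_l(a,feed=.12,until_force=8)); print(move_l(g,feed=.08,until_force=5)); st('at')
    command_gripper(0,35); st('grip')
    if sense()['finger_gap']<.05: return
    move_l(g+.2*Z,feed=.12); st('up'); np.save('e.npy',[e])
    return e
def lay(lane,e,hgt=.055):
    p=np.array(sense()['tcp_rot']); # actual orientation, bottle vertical in it
    L=lay_R(p,e*rx); t=LANE[lane]+(hgt-.054)*e*rx-GZ*L[:,2]
    movep(t+.14*Z,L); move_l(t+.02*Z,feed=.1); st('over'); h=move_l(t-.003*Z,feed=.02,until_force=2.5); st('laid %s'%h)
def release():
    L=np.array(sense()['tcp_rot']); t=np.array(sense()['position'])
    command_gripper(.072); st('rel'); move_l(t-.10*L[:,2],feed=.08); st('off')
E
python3 - <<'E'
from bot import *
print(grab((.4726,-.3455),'mid',(-90,-95,-100,-105))); snap('scene','sc2')
E
```

```text
(np.float64(1.6777859948023175), -105, 1, -1, array([-0.5,  1. ,  0.8,  2.1,  0.8,  0.6, -0.9]), array([ 0.2,  0.6,  0.4,  1.9, -0.8,  0.9,  0.8]))
False
False
at 34.1 [ 0.474  -0.3416  0.0597] F [ 0.2  0.1 -0.4] gap 0.0783 gf 0.0
grip 34.4 [ 0.4738 -0.3418  0.0599] F [0.7 1.8 1.6] gap 0.0567 gf 37.2
up 36.2 [ 0.4734 -0.3418  0.2591] F [-0.2 -0.4 -1.1] gap 0.0572 gf 37.3
-1
```

View pics/sc2.png

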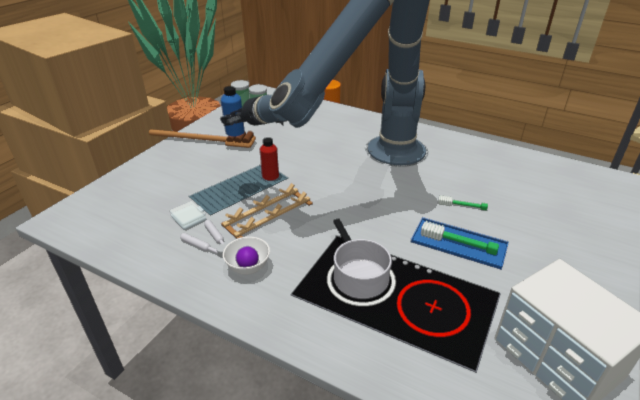

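The blue bottle is held upright at (233,110). I'll lay it in the mid lane.

```bash
python3 - <<'E'
from bot import *
lay('mid',-1); release(); p=sense()['position']; move_l(np.array(p)+[0,0,.1]); snap('scene','sc3')
im=cv2.imread('pics/sc3.png'); cv2.imwrite('pics/c4.png',cv2.resize(im[120:290,160:420],None,fx=2.5,fy=2.5,interpolation=3))
E
```

```text
over 39.1 [ 0.5462 -0.1962  0.0863] F [ 0.5  1.3 -2.2] gap 0.0572 gf 37.6
laid True 39.9 [ 0.5457 -0.1959  0.0686] F [0.1 0.5 4.6] gap 0.0571 gf 38.1
rel 40.2 [ 0.5449 -0.1953  0.0676] F [-0.4 -0.2  0.1] gap 0.072 gf 0.0
off 41.6 [ 0.5311 -0.2351  0.1587] F [-0.4  0.2 -0.1] gap 0.0721 gf 0.0
```

View pics/c4.png

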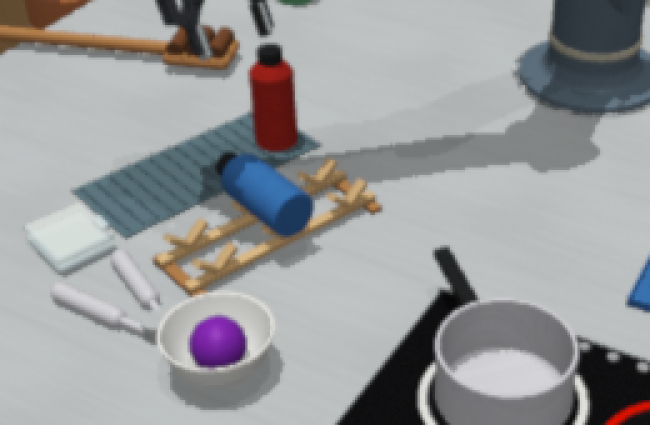

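Blue lies on the mid saddles, at (265,195) in the crop. Red is next.

```bash
python3 - <<'E'
from bot import *
e=grab((.3765,-.3007),'near',(-85,-90,-95,-100,-105,-110)); print(e)
if e: lay('near',e); snap('scene','sc4')
E
```

```text
(np.float64(1.55895438521508), -110, 1, -1, array([-0.6,  1.1,  0.9,  2.2,  0.6,  0.6, -0.8]), array([ 0.2,  0.5,  0.4,  2.1, -0.9,  0.8,  0.9]))
False
False
at 46.9 [ 0.3782 -0.297   0.0597] F [-0.5  0.2 -0.2] gap 0.0779 gf 0.0
grip 47.2 [ 0.3778 -0.2972  0.0599] F [0.7 1.2 1.8] gap 0.0574 gf 37.3
up 49.0 [ 0.3776 -0.2972  0.2593] F [-0.4 -0.1 -0.7] gap 0.0574 gf 37.3
-1
over 52.0 [ 0.4573 -0.1637  0.0857] F [ 0.9 -0.2 -2.2] gap 0.0574 gf 37.6
laid True 52.8 [ 0.4568 -0.1634  0.069 ] F [-0.6  0.3  1.1] gap 0.0565 gf 37.8
```

```bash
python3 - <<'E'
from bot import *
release(); p=np.array(sense()['position']); move_l(p+[0,0,.15])
try: movep([.25,.55,.4],down(0))
except Exception as x: print(x); move_joints([-1.234,.469,-.049,1.532,.024,1.141,-.082])
st(); im,d=snap('top','top5'); W=cloud(im,d)
h=cv2.cvtColor(im,cv2.COLOR_RGB2HSV); H,S,V=[h[...,i] for i in range(3)]
print('pan',circ(sel(W,.5,.8,.05,.5,.078,.092)))
G=sel(W,.3,.5,.18,.5,.012,.04,(H>45)&(H<90)&(S>100)); print('brush green',rect(G))
for n,m in(('blue',(H>100)&(H<125)&(S>120)),('red',((H<6)|(H>174))&(S>120))):
    P=sel(W,.38,.62,-.32,-.08,.07,.12,m); print(n,rect(P),ax(P),P[:,2].max())
    u=(P[:,:2]-LANE['mid' if n=='blue' else 'near'][:2])@rx[:2]; w=(P[:,:2]-LANE['mid' if n=='blue' else 'near'][:2])@[-rx[1],rx[0]]
    print('along',np.percentile(u,[1,99]).round(4),'across',np.percentile(w,[2,98]).round(4))
cv2.imwrite('pics/c5.png',cv2.resize(im[70:300,110:490,::-1],None,fx=2.1,fy=2.1,interpolation=3))
E
```

```text
rel 53.1 [ 0.4565 -0.1631  0.0685] F [0.5 0.2 0.7] gap 0.0718 gf 0.0
off 54.5 [ 0.4422 -0.2027  0.1591] F [-0.2  1.1  0.2] gap 0.072 gf 0.0
 58.4 [0.2511 0.5492 0.4001] F [-0.  -0.   0.4] gap 0.0722 gf 0.0
pan (array([0.66145883, 0.16779728]), np.float64(0.06766011780278065), 303)
brush green (array([398.1, 375.9]), array([ 25.8, 150.8]), 4.38)
blue (array([ 541.8, -200.8]), array([122.8,  50.8]), 70.32) (array([ 0.54091554, -0.19730807]), array([0.34324036, 0.9392476 ])) 0.09656848706715104
along [-0.067   0.0519] across [-0.0212  0.026 ]
red (array([ 453.8, -168.7]), array([122.6,  54.1]), 69.79) (array([ 0.45306882, -0.16495236]), array([0.3393211 , 0.94067061])) 0.09701178113673192
along [-0.0664  0.0519] across [-0.0227  0.0268]
```

View pics/c5.png

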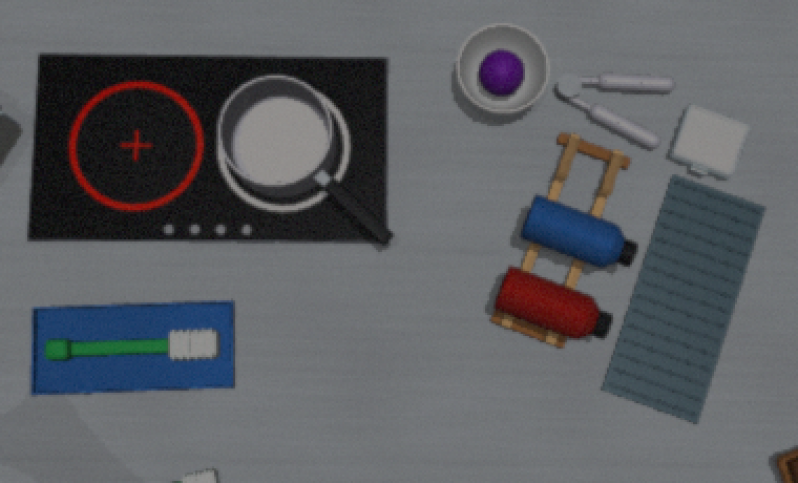

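The pan is centred on the white ring at (275,138), and the brush lies in the tray at (130,346). Blue and red lie in the mid and near saddles, and the bystanders have not moved. I'm handing in.

```bash
python3 -c "
from rig import *
print(finish_job())"
```

```text
the job is handed in; nothing more can be done
None
```

The job is handed in after about 58 s: the pan is centred on the white ring, the brush was dipped and laid in its tray, the blue and red bottles (the steel one was absent) are on the mid and near saddles, and the bystanders were left alone.

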